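Find the hidden well of the probe checker by feel and seat the probe

ROBOT

A 6-joint arm with a two-finger parallel gripper is mounted at the origin on a cart in front of the work surface, level with it; the furniture and walls round the work are solid. World frame = base frame: x ahead of the robot, y to its left, z up, the work surface at z = 0. Lengths are in m, angles in rad, forces in N, time in s.
With the tool pointing down it reaches from about 0.4 to 0.825 m from the base axis. Payload 7 kg.
Tool frame: the origin (TCP) lies between the finger pads; the fingertips stand 22 mm ahead of it and the grasp point (between the pads) lies 3 mm ahead of it; z points along the fingers, y is the direction in which the jaws open and shut (so a half turn about z gives the same grasp; the last joint's range is limited). The gripper opens to 85 mm and grips with 20 to 120 N. Pads are 22 mm wide; open, the fingers measure 114 mm over their backs; the gripper's body (76 mm by 85 mm) begins 54 mm behind the grasp point. The pads swing forward as they close: fully open they stand 13 mm farther back than shut.
Start: joints at [1.473, 0.359, 0.012, 0, -1.224, -0.288], TCP at [0.254, 0.625, 0.253] pointing down, gripper open.
Joint ranges: [-3.07, 3.07], [-1.43, 2.12], [-1.02, 1.25], [-3.03, 1.67], [-3.05, -0], [-3.03, 3.03]. Speed limits (rad/s): [2.39, 2.39, 3.01, 3.14, 3.14, 3.14].

INTERFACE

Orientations are given as a 3x3 rotation matrix whose columns are the frame's x, y, z axes.
In Python, from station import r gives the robot as it stands. Calls block until the motion is done:
- r.move_to(position, orientation): joint-space move of the TCP to a pose.
- r.move_straight(position, rotation=None, vel=0.15): straight line of the TCP; rotation=None keeps the orientation; vel is the mean speed in m/s.
- r.movej(angles): joint-space move.
- r.gripper_open() and r.grab(f_grip=None): open the fingers fully, or close them until they stop; f_grip is the grip in N (None keeps the last).
- r.pause(seconds).
- r.solve_ik(position, orientation): joint angles nearest the present ones, or None.
- r.read_state(): the state.
- r.snapshot(name): name is "side" or "top"; returns a dict with "frame" (420x560x3 uint8, red, green, blue), "depth" (420x560 float32, m along the optical axis (not along the pixel's ray), 0 where there is no reading), "intrinsics" (3x3 intrinsics, pixels), "R" (3x3) and "t" (3): a world point X has camera coordinates R X + t. Camera axes: x right, y down, z forward; pixel columns grow to the right and rows downward; lengths in m; the calibration is good to about 2 mm. A picture is of the moment at which its call begins.
A pose or a line that the arm cannot do raises r.Unreachable and nothing moves.
- r.close_job(): hands the job in, once; it reports no verdict.
The state is a dict: "t": time; "q": joint angles; "qd": joint speeds; "joint_torque": joint torques, N m; "tool_pos": TCP position; "tool_rot": TCP orientation; "force": force on the tool from outside, world axes, zero at the start; "ft_torque": the same for the moment, N m; "gripper_width": opening from 0.0 (shut) to 1.0 (fully open).
Only numpy, scipy, OpenCV 4.12 (cv2) and the standard library are available. Lean on these libraries where they do the work, as an engineer would, in place of code of your own. Each camera call takes 0.05 s, during which the arm holds its last target. There are 200 camera calls.

TASK

Take the cordless probe out of its stand, set its spring nose down on the round checker's metal cover plate, between the two scribed circles on the display side, where the well never is. Slide it lightly round between the circles until the nose drops into the well hidden under a flush shutter, then put the probe gently down until its collar is flush on the plate, and leave it standing there. Never load the probe against the checker with more than about 25 N, and leave the bottle, tape roll, pot and timer where they are.

Things in the scene. Friction and masses are not known exactly. Their poses are not given: they have to be found in the camera images.
- probe: Cordless probe, 100 mm long, about 150 g, upright in the stand at the start. White handle, square section 20 x 20 mm, from 8 to 74 mm above the origin; below it a steel collar, diameter 26, 5 mm high; below that the nose (see probe_tip). Origin: centre of the collar's flat underside; z points up along the handle, x and y are square to its flat sides.
- probe_tip (a point): End of the probe's nose, a steel rod of diameter 8 mm with a ball end that stands 26 mm below the collar's underside when out. The nose springs straight back into the handle by up to 8 mm: it begins to give at about 3 N, takes about 7.5 N at 5 mm and meets its stop at about 10 N; beyond that the probe is rigid. Polished: friction about 0.2.
- stand: Grey fixed stand, block 50 x 50 x 44 mm high on a 74 x 74 x 6 mm foot, with an upright blind hole of diameter 13 mm and depth 36 mm in the middle of its top. The probe's collar rests on its top. Origin: centre of the underside, z up.
- checker: Round white bench instrument, fixed, diameter 108, 60 mm high, small dark display on its front (its -x side, turned roughly to the robot). Flat top level with the rim: an aluminium cover plate, diameter 98, with two thin scribed circles of radius 16.5 and 33.5 mm about its centre, where a small screw stands 1 mm proud. The plate does not turn under the probe. Origin: centre of the underside, z up.
- cover_centre (a point): Centre of the plate's top face, 60 mm above the worktop, axes as the checker's. The well is an upright hole, diameter 12, 30 mm deep, its axis 25 mm from this point at an angle that differs every time and cannot be seen or measured, but never within 35 degrees of the front. A flush shutter of the same metal closes it; its weak spring gives at under 0.5 N and it sinks with the nose.
- stain_bottle: Bystander: small brown bottle, diameter 36, height 85 mm, loose. Origin: centre of its underside.
- tape_roll: Bystander: white tape roll lying flat, diameter 62, height 19 mm, loose. Origin: centre of its underside.
- specimen_pot: Bystander: specimen pot with yellow lid, diameter 62, height 62 mm, loose. Origin: centre of its underside.
- bench_timer: Bystander: square bench timer lying on its back, 62 x 62 x 17 mm, loose. Origin: centre of its underside.
Things that resemble listed ones, but are neither listed nor needed, are in the scene too. Leave any pink look-alike of the probe alone.

How it is judged:
On the way, in this order (a step that is already met when the one before it is completed fails the run):
1. the probe is lifted clear out of its stand (height (world z) of probe_tip above 0.05 m), for 0.1 s.
2. the nose rests on the front half of the cover plate (display side) with more than half a newton, not yet in the well (contact force between probe and checker above 0.5 N and z of probe_tip in the frame of cover_centre between -0.0035 and 0.003 m and horizontal distance between probe_tip and cover_centre below 0.048 m and x of probe_tip in the frame of cover_centre below -0.01 m), for 0.2 s.
3. the nose has dropped into the well (z of probe_tip in the frame of cover_centre below -0.006 m and horizontal distance between probe_tip and cover_centre below 0.036 m), for 0.1 s.
At the end, for the whole second after the job is handed in: The probe stands released and at rest in the hidden well of the cover plate: collar underside within 3 mm of the plate's top, nose end more than 20 mm below it, upright within 0.1 rad (z of probe in the frame of cover_centre below 0.003 m and z of probe_tip in the frame of cover_centre below -0.02 m and horizontal distance between probe_tip and cover_centre below 0.032 m and angle between probe's own z axis and vertical below 0.1 rad and linear speed of probe below 0.02 m/s and contact force between the fingers and probe below 0.1 N); the robot touches nothing.
It fails at once if the probe is pressed or dragged against the checker with more than 25 N (contact force between probe and checker above 25 N).
It fails at once if a bystander is moved by more than 20 mm (distance of any of stain_bottle, tape_roll, specimen_pot, bench_timer from where it was at the start of the episode above 0.02 m).
It also fails if it takes over 64 s, if anything falls off the work surface, if the arm or the gripper's body presses on something with over 40 N, if the wrist force passes 120 N, or if a joint passes its speed limit or range.

## Working session

There is one attempt and no reset: what is moved stays moved. The work goes in short steps, each a Python script; the robot and the scene stay as the last script left them, time stands still between calls to the robot, and variables do not carry over. Pictures are saved under pics/ and viewed, about 8 in all and at most 12, crops included, and the job is handed in when it is done.

```bash
mkdir -p pics; ls; python3 - <<'E'
from station import r
import cv2,numpy as np
for n in("top","side"):
    s=r.snapshot(n); cv2.imwrite(f"pics/{n}0.png",s["frame"][:,:,::-1]); np.savez(f"pics/{n}0.npz",**s)
    print(n,s["intrinsics"].tolist(),s["R"].round(3).tolist(),s["t"])
st=r.read_state();print(st["t"],st["tool_rot"],st["force"])
E
```

```text
pics
top [[404.8212269786571, 0.0, 276.99711011518207], [0.0, 404.8212269786571, 199.27089196833148], [0.0, 0.0, 1.0]] [[-0.012, -1.0, 0.005], [-0.982, 0.011, -0.19], [0.189, -0.007, -0.982]] [0.00154844 0.5595688  1.22712015]
side [[480.2223935508194, 0.0, 280.3841621876106], [0.0, 480.2223935508194, 214.08203030420052], [0.0, 0.0, 1.0]] [[-1.0, -0.017, 0.016], [-0.021, 0.384, -0.923], [0.009, -0.923, -0.384]] [0.55763908 0.07679726 1.3175827 ]
0.1 [[ 9.26468518e-01 -3.76372020e-01 -4.32445115e-04]
 [-3.76372237e-01 -9.26467353e-01 -1.47758278e-03]
 [ 1.55474535e-04  1.53169426e-03 -9.99998815e-01]] [ 0.03580333 -0.29305624 -0.22369693]
```

View pics/top0.png

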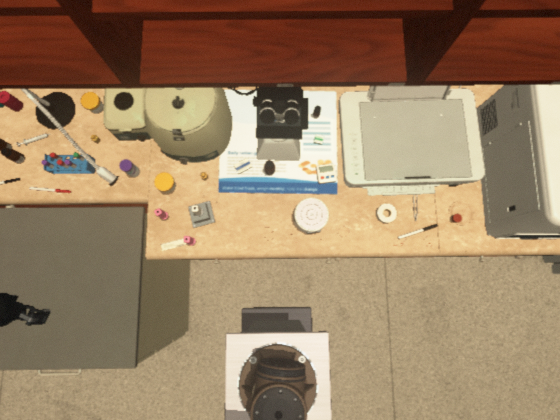

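View pics/side0.png

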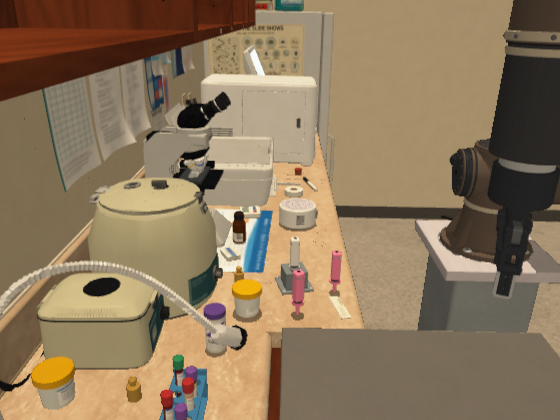

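The top view shows the checker at about (311,215) and the stand with the white probe at (202,213). Pink look-alikes are at (160,213) and (188,240), and the tape roll is at (387,213). The side view shows the probe at (295,250). I'll enlarge the crops.

```bash
python3 - <<'E'
import cv2,numpy as np
a=cv2.imread("pics/top0.png");b=cv2.imread("pics/side0.png")
A=cv2.resize(a[170:260,140:340],None,fx=4,fy=4,interpolation=cv2.INTER_CUBIC)
B=cv2.resize(b[190:330,225:365],(580,580),interpolation=cv2.INTER_CUBIC)
cv2.imwrite("pics/c1.png",A);cv2.imwrite("pics/c2.png",B)
E
cat > h.py <<'E'
import numpy as np
def ray(s,u,v,z):
    "world point on pixel ray at height z"
    K,R,t=s["intrinsics"],s["R"],s["t"]
    d=R.T@np.linalg.solve(K,[u,v,1.]);c=-R.T@t
    return c+d*(z-c[2])/d[2]
def proj(s,X):
    p=s["intrinsics"]@(s["R"]@np.asarray(X)+s["t"]);return p[:2]/p[2]
def pts(s):
    d=s["depth"];v,u=np.indices(d.shape)
    P=np.stack([u,v,np.ones_like(u)],-1)@np.linalg.inv(s["intrinsics"]).T*d[...,None]
    return (P-s["t"])@s["R"]
E
python3 - <<'E'
from h import *
s=np.load("pics/top0.npz");P=pts(s);d=s["depth"]
m=lambda x0,x1,y0,y1,z0,z1:(d>0)&(P[...,0]>x0)&(P[...,0]<x1)&(P[...,1]>y0)&(P[...,1]<y1)&(P[...,2]>z0)&(P[...,2]<z1)
for u,v in((311,215),(202,213),(195,209),(160,213),(188,240),(387,213),(164,182),(269,168)): print(u,v,P[v,u].round(3))
c=P[215,311]
k=m(c[0]-.08,c[0]+.08,c[1]-.08,c[1]+.08,.05,.075);q=P[k];print("checker",k.sum(),q.mean(0),(q.max(0)+q.min(0))/2,np.ptp(q,axis=0))
s2=np.load("pics/side0.npz");P=pts(s2);d=s2["depth"]
for u,v in((294,241),(294,255),(298,275),(336,255),(297,207),(297,201)): print("side",u,v,P[v,u].round(3))
E
```

```text
311 215 [ 0.507 -0.11   0.063]
202 213 [0.52  0.232 0.046]
195 209 [0.521 0.241 0.116]
160 213 [0.512 0.35  0.099]
188 240 [0.43  0.263 0.097]
387 213 [ 0.521 -0.367 -0.005]
164 182 [0.618 0.352 0.062]
269 168 [0.654 0.019 0.082]
checker 916 [ 0.50901695 -0.10942639  0.05921193] [ 0.50955586 -0.10926418  0.0585642 ] [0.10515409 0.10384724 0.01608328]
side 294 241 [0.526 0.255 0.113]
side 294 255 [0.525 0.257 0.081]
side 298 275 [0.519 0.373 0.097]
side 336 255 [0.436 0.281 0.095]
side 297 207 [ 0.512 -0.087  0.057]
side 297 201 [ 0.512 -0.138  0.056]
```

View pics/c1.png

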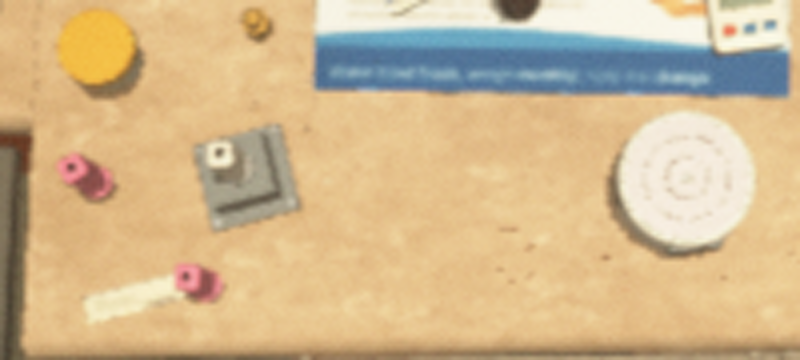

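View pics/c2.png

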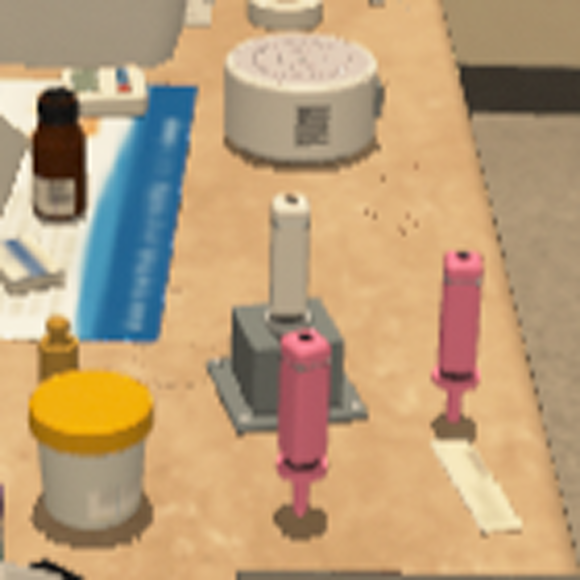

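The crops show the probe top at top pixel (194.7,208.5), roughly square to the world axes, and the plate centre at (311.1,214.2). The display is at crop (710,245), so the checker's front points to about (-0.94,-0.34). Next I'll triangulate from both cameras.

```bash
python3 - <<'E'
from h import *
a=np.load("pics/top0.npz");b=np.load("pics/side0.npz")
print("probe top",ray(a,194.7,208.5,.124),ray(b,294.9,238.3,.124),ray(b,294.9,267,.052))
print("plate",ray(a,311.1,214.1,.06),ray(b,297.7,204.6,.06))
P=pts(a);f=a["frame"].astype(int)
k=(P[...,2]>.085)&(abs(P[...,0]-.523)<.04)&(abs(P[...,1]-.247)<.04);print(k.sum(),P[k].mean(0))
# plate rim by ellipse: points near top z
import cv2
for s,c in((a,(311,214)),(b,(298,204))):
    P=pts(s);k=((abs(P[...,2]-.06)<.008)&(np.hypot(P[...,0]-.509,P[...,1]+.109)<.062)).astype(np.uint8)
    cs=max(cv2.findContours(k,0,1)[0],key=len);e=cv2.fitEllipse(cs);print(e,ray(s,*e[0],.06))
E
```

```text
probe top [0.52076712 0.24028465 0.124     ] [0.52423076 0.26302259 0.124     ] [0.52218024 0.25932364 0.052     ]
plate [ 0.50989093 -0.11096774  0.06      ] [ 0.51026462 -0.09880641  0.06      ]
61 [0.52140158 0.24222162 0.11189249]
((310.5938415527344, 214.4658660888672), (33.08136749267578, 33.70876693725586), 117.78753662109375) [ 0.50875268 -0.10935259  0.06      ]
((297.3986511230469, 205.61634826660156), (13.83060073852539, 36.160491943359375), 91.29930877685547) [ 0.51126661 -0.09074192  0.06      ]
```

```bash
cat >> h.py <<'E'
RD=np.array([[1.,0,0],[0,-1,0],[0,0,-1]])
E
python3 - <<'E'
from h import *
from station import r
import cv2
r.move_to([.522,.244,.165],RD)
im=[]
for n,(u,v) in(("top",(195,208)),("side",(295,240))):
    s=r.snapshot(n);np.savez(f"pics/{n}1.npz",**s);f=s["frame"][:,:,::-1]
    im.append(cv2.resize(f[v-50:v+50,u-50:u+50],(400,400),interpolation=cv2.INTER_CUBIC))
    print(n,[proj(s,X).round(1) for X in([.522,.244,.143],[.522,.244,.124],[.522,.2869,.156],[.522,.2011,.156])])
cv2.imwrite("pics/d.png",np.hstack(im));st=r.read_state();print(st["t"],st["tool_pos"],st["force"])
E
```

```text
top [array([192.2, 207. ]), array([193.5, 208.1]), array([176.4, 206.4]), array([206.1, 206.1])]
side [array([296.1, 226.6]), array([295.8, 234.6]), array([296.5, 229.3]), array([296. , 213.5])]
1.9333 [0.52192504 0.24494252 0.16514604] [0.08428511 0.52179487 0.10280314]
```

View pics/d.png

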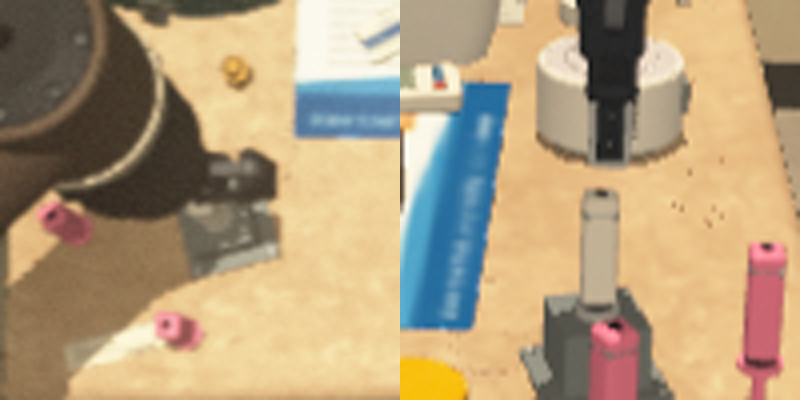

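The fingertip appears at side pixel (297,230) against a predicted (296.5,229.3), so the side calibration is good. The probe top is lower than I assumed (z about 0.117, as depth says), so the stand is about 44 mm tall overall. I'll grasp it now.

```bash
python3 - <<'E'
from h import *
from station import r
import cv2
r.move_straight([.523,.243,.094],vel=.1)
r.grab(60)
st=r.read_state();print(st["t"],st["tool_pos"],st["force"],st["gripper_width"])
r.move_straight([.523,.243,.174],vel=.15)
r.pause(.1)
st=r.read_state();print(st["t"],st["tool_pos"],st["force"],st["gripper_width"])
r.move_to([.5,-.13,.165],RD)
r.pause(.1)
im=[]
for n,(u,v) in(("top",(311,212)),("side",(297,190))):
    s=r.snapshot(n);np.savez(f"pics/{n}2.npz",**s);f=s["frame"][:,:,::-1]
    im.append(cv2.resize(f[v-50:v+50,u-50:u+50],(400,400),interpolation=cv2.INTER_CUBIC))
    print(n,[proj(s,X).round(1) for X in([.5,-.13,.094],[.5,-.13,.12],[.5,-.13,.146],[.51,-.11,.06],[.51,-.056,.06],[.51,-.164,.06])])
cv2.imwrite("pics/e.png",np.hstack(im));st=r.read_state();print(st["t"],st["tool_pos"],st["force"])
E
```

```text
3.4 [0.52317609 0.24310725 0.09432761] [-0.13000434 -0.63375094  3.44194311] 0.22813887910369968
4.1833 [0.52224702 0.24248187 0.17248993] [-1.12907406 -0.02885513 -1.40778281] 0.22717555052573232
top [array([318.4, 215.5]), array([319.3, 214.2]), array([320.3, 212.8]), array([310.8, 214.1]), array([293.5, 214.3]), array([328. , 213.9])]
side [array([301.4, 190. ]), array([301.7, 181.5]), array([302., 173.]), array([297.7, 203.2]), array([298. , 210.2]), array([297.4, 196.7])]
5.7833 [ 0.5003974  -0.12914632  0.16495594] [ 0.14649595 -0.29259698 -1.95076936]
```

View pics/e.png

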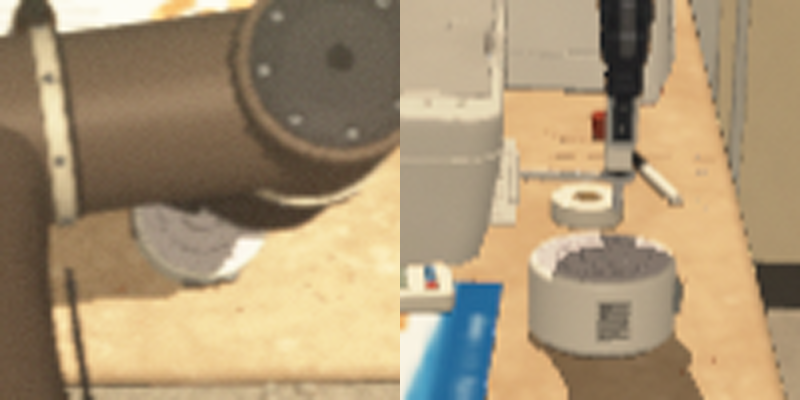

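```bash
python3 - <<'E'
from h import *
import cv2
s=np.load("pics/side2.npz");f=s["frame"][:,:,::-1]
cv2.imwrite("pics/f.png",cv2.resize(f[160:225,265:335],(700,650),interpolation=cv2.INTER_NEAREST))
P=pts(s)
for v in range(174,196,2): print(v,P[v,299:306].round(3)[:,1:].tolist())
E
```

```text
174 [[-0.111, 0.149], [-0.108, 0.15], [-0.108, 0.15], [-0.103, 0.152], [-0.105, 0.151], [-0.105, 0.151], [-0.114, 0.148]]
176 [[-0.109, 0.143], [-0.11, 0.143], [-0.111, 0.143], [-0.113, 0.142], [-0.111, 0.143], [-0.109, 0.144], [-0.105, 0.145]]
178 [[-0.12, 0.134], [-0.116, 0.135], [-0.12, 0.134], [-0.114, 0.136], [-0.119, 0.135], [-0.116, 0.136], [-0.503, 0.008]]
180 [[-0.114, 0.13], [-0.115, 0.13], [-0.115, 0.13], [-0.12, 0.128], [-0.114, 0.13], [-0.114, 0.13], [-0.487, 0.006]]
182 [[-0.119, 0.122], [-0.119, 0.122], [-0.115, 0.124], [-0.114, 0.124], [-0.117, 0.123], [-0.116, 0.123], [-0.496, -0.005]]
184 [[-0.116, 0.117], [-0.113, 0.118], [-0.114, 0.118], [-0.117, 0.117], [-0.118, 0.117], [-0.118, 0.117], [-0.12, 0.116]]
186 [[-0.448, -0.005], [-0.125, 0.108], [-0.123, 0.109], [-0.122, 0.109], [-0.455, -0.007], [-0.45, -0.005], [-0.444, -0.003]]
188 [[-0.366, 0.017], [-0.125, 0.102], [-0.129, 0.1], [-0.125, 0.102], [-0.423, -0.003], [-0.429, -0.005], [-0.422, -0.003]]
190 [[-0.347, 0.016], [-0.126, 0.095], [-0.125, 0.096], [-0.126, 0.095], [-0.401, -0.003], [-0.401, -0.003], [-0.406, -0.004]]
192 [[-0.331, 0.015], [-0.117, 0.092], [-0.127, 0.089], [-0.127, 0.089], [-0.386, -0.005], [-0.383, -0.004], [-0.388, -0.005]]
194 [[-0.334, 0.006], [-0.341, 0.004], [-0.337, 0.006], [-0.351, 0.0], [-0.369, -0.006], [-0.363, -0.004], [-0.362, -0.003]]
```

View pics/f.png

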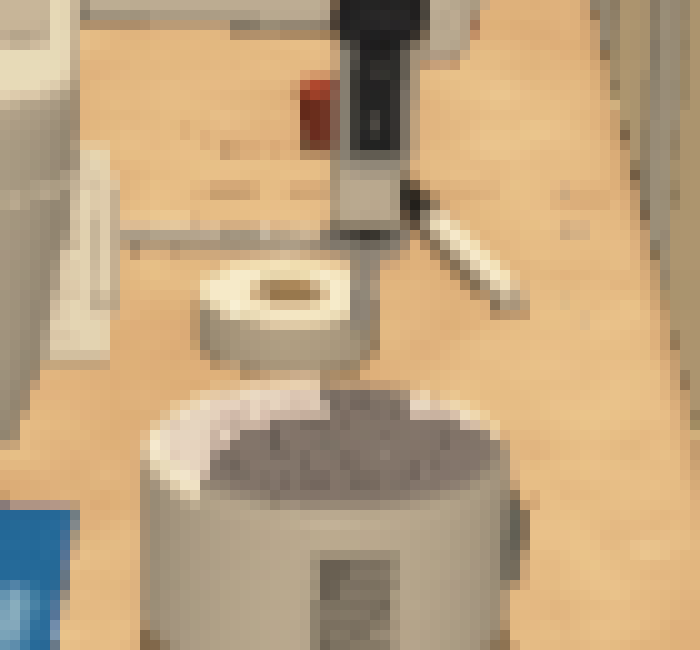

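The crop shows the probe held upright: nose centred at side pixel (301,193 at the tip), collar at v≈184, plate ellipse centre about (297.2,203.8). So the tip is about 77 mm below the TCP, and the plate centre is about (0.510,-0.109). Touch down at the front and sweep.

```bash
cat >> h.py <<'E'
C=np.array([.510,-.109])
def pos(th,rad,z): return [C[0]+rad*np.cos(th),C[1]+rad*np.sin(th),z]
def sweep(r,th0,th1,rad,z,f0,step=.0025,tmax=34,thr=2.2):
    n=max(1,int(np.ceil(abs(th1-th0)*rad/step)))
    for th in np.linspace(th0,th1,n+1)[1:]:
        r.move_straight(pos(th,rad,z),vel=.03)
        s=r.read_state();f=s["force"]-f0
        print(f"{np.degrees(th):.0f} t{s['t']:.2f} f {f.round(1)} z {s['tool_pos'][2]:.4f}")
        if f[2]<thr or np.hypot(f[0],f[1])>9: print("STOP");return th
        if s["t"]>tmax: print("TIME");return th
E
python3 - <<'E'
from h import *
from station import r
a=np.radians(200)
r.move_straight(pos(a,.025,.145),vel=.15); r.pause(.2)
f0=r.read_state()["force"];np.save("f0.npy",f0);print(f0)
z=.142
while z>.125:
    z-=.001; r.move_straight(pos(a,.025,z),vel=.03)
    s=r.read_state();f=s["force"]-f0;print(round(z,4),s["t"],f.round(2),s["tool_pos"].round(4))
    if f[2]>2.2: break
zc=z; z=zc-.0035
r.move_straight(pos(a,.025,z),vel=.02); r.pause(.25)
s=r.read_state();print("pressed",z,s["t"],(s["force"]-f0).round(2),s["tool_pos"].round(4))
np.save("z.npy",z)
print(sweep(r,a,a+np.radians(34),.025,z,f0,step=.005))
print(sweep(r,a+np.radians(34),a+np.radians(60),.025,z,f0))
E
```

```text
[-0.12129733  0.63043183 -1.88029038]
0.141 6.6 [ 0.48 -0.31  0.41] [ 0.4864 -0.1177  0.1408]
0.14 6.85 [ 0.51 -0.88  0.58] [ 0.4865 -0.1176  0.14  ]
0.139 7.1 [ 0.23 -1.33 -0.2 ] [ 0.4865 -0.1175  0.139 ]
0.138 7.35 [ 0.23 -0.63  0.16] [ 0.4865 -0.1175  0.1379]
0.137 7.6 [ 0.67 -1.55  0.41] [ 0.4865 -0.1176  0.1369]
0.136 7.85 [-0.87 -1.07  2.06] [ 0.4867 -0.1175  0.1361]
0.135 8.1 [-1.13 -0.77  3.19] [ 0.4867 -0.1176  0.1352]
pressed 0.13149999999999998 8.675 [-0.65 -0.18  6.59] [ 0.4868 -0.1176  0.1318]
211 t8.99 f [ 0.2 -2.6  6.9] z 0.1319
223 t9.31 f [ 0.2 -3.2  6.8] z 0.1319
234 t9.62 f [-0.3 -2.2  7.5] z 0.1319
None
239 t9.88 f [ 0.1 -2.8  6.4] z 0.1319
244 t10.12 f [-0.9 -3.5  7.6] z 0.1318
250 t10.38 f [-0.5 -2.   6.9] z 0.1318
255 t10.62 f [-0.4 -2.5  6.9] z 0.1318
260 t10.88 f [ 0.7 -1.8  7.1] z 0.1318
None
```

```bash
python3 - <<'E'
from h import *
from station import r
f0=np.load("f0.npy");z=float(np.load("z.npy"));D=np.radians
print(sweep(r,D(260),D(530),.025,z,f0,thr=4,tmax=30))
E
```

```text
266 t11.12 f [-0.8 -1.3  6.9] z 0.1318
271 t11.38 f [-0.8 -0.1  6.7] z 0.1318
277 t11.62 f [-0.5 -1.5  7.2] z 0.1318
283 t11.88 f [-0.1  1.   7.2] z 0.1317
288 t12.12 f [-0.6  0.8  7.9] z 0.1317
294 t12.38 f [0.6 0.8 6.4] z 0.1317
299 t12.62 f [0.1 0.9 6.5] z 0.1317
305 t12.88 f [-0.4  1.6  6.5] z 0.1317
311 t13.12 f [-0.1  1.2  6.4] z 0.1318
316 t13.38 f [-0.8  1.   6.6] z 0.1318
322 t13.62 f [0.5 0.3 6.4] z 0.1318
328 t13.88 f [0.9 1.3 7.1] z 0.1318
333 t14.12 f [-0.3  0.7  7. ] z 0.1317
339 t14.38 f [0.2 1.1 6.8] z 0.1317
344 t14.62 f [-0.8  1.9  7.9] z 0.1316
350 t14.88 f [ 0.1 -0.   7.1] z 0.1317
356 t15.12 f [-0.4  4.2  5.3] z 0.1313
361 t15.38 f [0.1 3.7 2.7] z 0.1309
STOP
6.305001922829516
```

The nose has dropped at about 0°, with a rim force of about +4 N in y. I'll ease the probe in the direction of the lateral force, then lower it while watching the force.

```bash
cat >> h.py <<'E'
def rep(r,f0,l=""):
    s=r.read_state();f=s["force"]-f0;print(l,f"t{s['t']:.2f} f {f.round(1)} p {s['tool_pos'].round(4)} m {s['ft_torque'].round(2)}");return f
E
python3 - <<'E'
from h import *
from station import r
f0=np.load("f0.npy");z=float(np.load("z.npy"))
p=np.array(pos(6.305,.025,z))
f=rep(r,f0)
for i in range(14):
    lat=f[:2].copy();n=np.hypot(*lat)
    if n>1.5: p[:2]+=lat/n*min(.001,.0004*n)   # yield to the rim
    if f[2]<4 and n<5: p[2]-=.001
    r.move_straight(p,vel=.03); f=rep(r,f0,p.round(4))
    if f[2]>8: print("HIGH");break
np.save("p.npy",p)
E
```

```text
t15.38 f [0.1 3.7 2.7] p [ 0.5346 -0.1079  0.1309] m [1.93 0.01 0.03]
[ 0.535  -0.1075  0.1305] t15.62 f [-0.3  1.7 -0.2] p [ 0.5345 -0.1076  0.1299] m [0.76 0.11 0.01]
[ 0.5349 -0.1068  0.1295] t15.88 f [ 0.5 -0.5  0.8] p [ 0.5347 -0.107   0.1294] m [-0.01  0.05  0.01]
[ 0.5349 -0.1068  0.1285] t16.12 f [-0.1 -0.6  0.6] p [ 0.5348 -0.1069  0.1285] m [-0.09  0.01  0.  ]
[ 0.5349 -0.1068  0.1275] t16.38 f [ 0.7  0.2 -0.1] p [ 0.5349 -0.1068  0.1275] m [ 0.01 -0.01  0.01]
[ 0.5349 -0.1068  0.1265] t16.62 f [-0.2 -1.2 -0.3] p [ 0.5349 -0.1068  0.1264] m [ 0.    0.04 -0.04]
[ 0.5349 -0.1068  0.1255] t16.88 f [ 0.1 -0.9  0.4] p [ 0.5349 -0.1068  0.1254] m [ 0.01  0.   -0.02]
[ 0.5349 -0.1068  0.1245] t17.12 f [0.  0.2 0.6] p [ 0.5349 -0.1068  0.1244] m [-0.    0.04  0.06]
[ 0.5349 -0.1068  0.1235] t17.38 f [ 0.7 -0.6  0.8] p [ 0.5349 -0.1068  0.1234] m [-0.01  0.01 -0.03]
[ 0.5349 -0.1068  0.1225] t17.62 f [ 0.4 -0.1  0.6] p [ 0.5349 -0.1067  0.1224] m [-0.01 -0.05  0.06]
[ 0.5349 -0.1068  0.1215] t17.88 f [ 0.5 -1.3  0.8] p [ 0.5348 -0.1068  0.1214] m [ 0.03 -0.01 -0.04]
[ 0.5349 -0.1068  0.1205] t18.12 f [ 0.3 -0.6  1.4] p [ 0.5348 -0.1068  0.1204] m [ 0.   -0.01 -0.06]
[ 0.5349 -0.1068  0.1195] t18.38 f [-1.  -0.1  1.1] p [ 0.5349 -0.1067  0.1194] m [-0.03 -0.01  0.04]
[ 0.5349 -0.1068  0.1185] t18.62 f [-0.  -0.5  0.3] p [ 0.5348 -0.1068  0.1184] m [ 0.02 -0.05  0.  ]
[ 0.5349 -0.1068  0.1175] t18.88 f [-0.2 -0.3  0.9] p [ 0.5348 -0.1068  0.1174] m [0.01 0.   0.02]
```

```bash
python3 - <<'E'
from h import *
from station import r
import cv2
f0=np.load("f0.npy");p=np.load("p.npy")
while p[2]>.107:
    p[2]-=.001 if p[2]>.1125 else .0004
    r.move_straight(p,vel=.03); f=rep(r,f0,p[2].round(4))
    if np.linalg.norm(f)>3: break
n="side";s=r.snapshot(n);np.savez("pics/side3.npz",**s)
cv2.imwrite("pics/g.png",cv2.resize(s["frame"][150:230,255:335,::-1],(560,560),interpolation=cv2.INTER_CUBIC))
E
```

```text
0.1165 t19.12 f [ 0.4 -0.1  0.6] p [ 0.5349 -0.1068  0.1164] m [-0.   -0.02  0.01]
0.1155 t19.38 f [ 0.7 -0.7 -0.2] p [ 0.5348 -0.1068  0.1154] m [-0.02 -0.    0.02]
0.1145 t19.62 f [-0.1 -0.6 -0.2] p [ 0.5348 -0.1068  0.1144] m [ 0.01 -0.05 -0.03]
0.1135 t19.88 f [-0.2  0.2  1.4] p [ 0.5349 -0.1068  0.1135] m [ 0.03  0.01 -0.01]
0.1125 t20.12 f [ 0.5 -0.4  1.3] p [ 0.5349 -0.1068  0.1124] m [-0.01  0.01 -0.01]
0.1121 t20.38 f [ 0.6 -0.7  0.3] p [ 0.5349 -0.1067  0.1121] m [-0.04 -0.    0.  ]
0.1117 t20.62 f [ 0.4 -0.7  2. ] p [ 0.5349 -0.1068  0.1117] m [0.04 0.04 0.02]
0.1113 t20.88 f [ 0.5 -0.  -0.2] p [ 0.5349 -0.1068  0.1113] m [-0.03 -0.04  0.02]
0.1109 t21.12 f [ 0.1 -0.1  0.9] p [ 0.5349 -0.1068  0.1109] m [-0.02  0.02  0.  ]
0.1105 t21.38 f [ 0.4 -0.3  0.6] p [ 0.5348 -0.1068  0.1105] m [ 0.02 -0.04  0.  ]
0.1101 t21.62 f [ 0.  -0.5  4.2] p [ 0.535  -0.1068  0.1103] m [0.09 0.32 0.  ]
```

View pics/g.png

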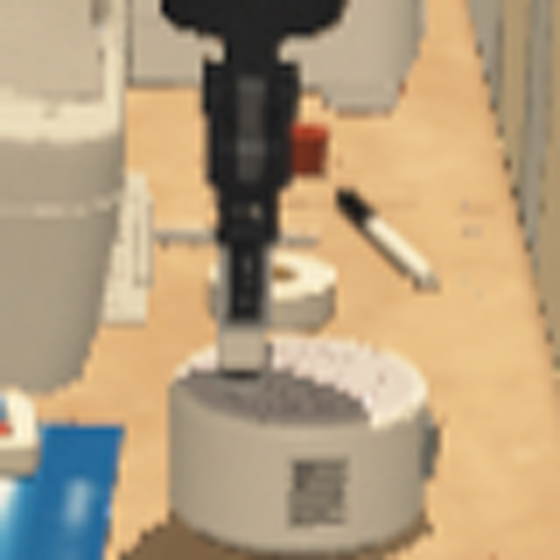

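The collar is on the plate at crop (240,372), with contact at TCP z=0.1103 as predicted and 4 N. Release and retreat.

```bash
python3 - <<'E'
from h import *
from station import r
import cv2
f0=np.load("f0.npy");p=np.load("p.npy");p[2]=.1103
r.gripper_open(); rep(r,f0)
p[2]=.22; r.move_straight(p,vel=.1); rep(r,f0)
r.move_to([.45,.2,.3],RD); r.pause(.3)
im=[]
for n,(u,v) in(("top",(311,212)),("side",(297,200))):
    s=r.snapshot(n);f=s["frame"][:,:,::-1];np.savez(f"pics/{n}4.npz",**s)
    im.append(cv2.resize(f[v-40:v+40,u-40:u+40],(400,400),interpolation=cv2.INTER_CUBIC))
P=pts(s);k=(P[...,2]>.07)&(abs(P[...,0]-.535)<.03)&(abs(P[...,1]+.107)<.04);print(k.sum(),P[k].max(0),P[k].mean(0))
cv2.imwrite("pics/h.png",np.hstack(im));print(r.read_state()["t"])
E
```

```text
t22.32 f [0.3 0.4 1.7] p [ 0.5349 -0.1068  0.1101] m [-0.01 -0.01  0.04]
 t23.57 f [ 0.2 -0.9  2.1] p [ 0.5345 -0.1068  0.2193] m [-0.02  0.02  0.  ]
152 [ 0.54560937 -0.08677431  0.13265176] [ 0.5364612  -0.09623546  0.10318251]
25.2167
```

View pics/h.png

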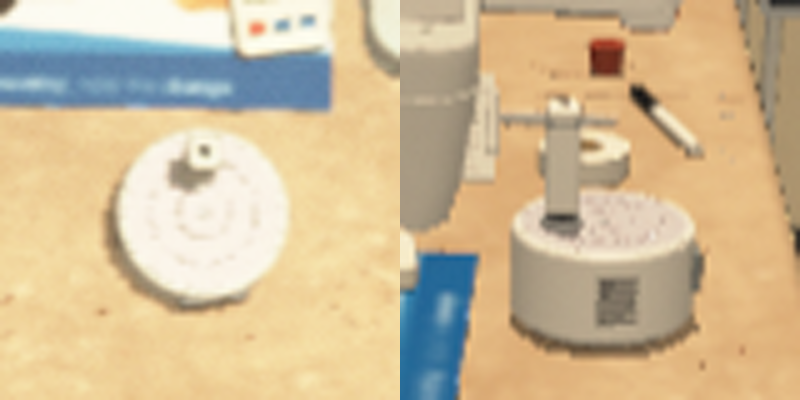

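The probe stands upright, with its collar flush on the plate in the annulus (top view (203,155), side view collar at (562,222)). The arm is clear, so I'm handing in.

```bash
python3 -c "
from station import r
r.close_job()"
```

```text
the job is handed in; nothing more can be done
```

I took the probe out of its stand and set its nose down on the display side of the plate. I slid it round between the circles at about 7 N, and the nose dropped into the well on the far side. I then lowered it until the collar met the plate, let go and handed the job in at about 25 s.

- **Forces:** the highest reading at any step was about 8 N. These were read between short moves, not continuously.
- **Final position:** the collar touched at the height expected for full insertion, about 26 mm below first nose contact. The last pictures show the probe upright and released, with the arm well clear.
- **Bystanders:** I took the arm nowhere near them. They looked unmoved in the pictures, but I did not measure them.
- **Disagreements:**
  - The stand turned out about 44 mm tall in all; I had first assumed 50 mm.
  - The side camera put the plate centre about 10 mm farther left (+y) than the top camera. I trusted the top camera, and finding the well there bore that out.

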